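Clamp a spice jar in a ratchet jar clamp and keep the trigger squeezed

TASK

The slim spice jar has a stuck lid: stand it upright on the board of the jar clamp, in the V-shaped cradle, and let go of it. Then pump the clamp's trigger, squeezing it fully towards the upright handle and letting it spring back each time, until the sprung pad grips the jar in the cradle and is itself pushed back about a centimetre against its spring, but never nearly all the way in, which would crush the jar. Finish while still holding the trigger squeezed against the handle, and leave the other things on the worktop alone.

Things in the scene. Friction and masses are not known exactly. Their poses are not given: they have to be found in the camera images.
- jar_clamp: Clamp fixed to the worktop. Wooden board 310 x 110 x 12 mm; origin: centre of its underside; +x runs from handle end to cradle end, z up. Black upright handle: x -132 to -118 mm, 26 mm wide, top z 172. Dark steel trigger lever in front of it: 12 mm thick, 22 mm wide, pivot x -99, z 85, top z about 169. Aluminium ratchet housing: x -129 to -37, 44 mm wide, top z 98.
- spice_jar: Slim closed spice jar, 44 mm in diameter, 105 mm tall, about 0.11 kg, the only one of its kind, standing upright to the right of the clamp. Origin: centre of its underside, z up. Gripped from above at its upper 30 mm, the fingers stay above cradle and pad.
- cradle (a point): Point on top of the board (12 mm above the worktop) where the centre of the jar's underside is when the jar touches both plates of the 90 degree V cradle (open towards -x, 60 mm wide, top 67 mm above the worktop); x axis as the clamp's. Up to about 15 mm short of it, towards the pad, will do: the pad pushes the jar home.
- squeeze_point (a point): Point 150 mm above the worktop, midway between the back of the handle and the front of the squeezed trigger (30 mm over both). A gripper centred here from above, closing along the clamp's x axis, squeezes the trigger to the handle. At this height the resting trigger's front is 33 mm from here towards +x, the handle's back 15 mm towards -x.
- trigger (a joint): Trigger angle: 0 at rest (leaning away from the handle), 0.26 fully squeezed, at its stop; a spring returns it to 0. Squeezing takes 3 to 5 N at the height of squeeze_point, plus 0.67 times the pad's force.
- jaw (a joint): Travel of push rod and jaw head towards the cradle, in m (0 to 0.062). A full squeeze carries it 9 mm on; let go, it slips back about 2 mm to the last tooth and stays: 7 mm gained a squeeze (the first 5 to 13). Jaw head: 34 mm wide, top 67 mm above the worktop, front at clamp x = jaw.
- pad (a joint): How far the rubber pad is pushed back towards the jaw head, in m: 0 free, 0.024 all the way in; spring of 0.8 N per mm, so it shows the force on the jar (pushing the loose jar along shows up to 3 mm). Pad 50 mm wide, 24 to 66 mm above the worktop, face at clamp x = 35 mm + jaw - pad, on a steel plunger.
- yoghurt_tub: Bystander: small tub, 72 mm wide, 71 mm tall, far right; origin at its underside.
- garlic: Bystander: garlic bulb, 56 mm, near the front edge to the right; origin at its underside.
- tin_can: Bystander: tin can, 75 mm in diameter, 58 mm tall, left of the clamp; origin at its underside.

How it is judged:
By the outcome, as a careful person would: the job done as asked, in the order asked, and still so for the second after the job is handed in, while the arm keeps its last pose, push and grip.
It also fails if it takes over 50 s, if anything falls off the work surface, if the arm or the gripper's body presses on something with over 40 N, if the wrist force passes 120 N, or if a joint passes its speed limit or range.

ROBOT

A 6-joint arm with a two-finger parallel gripper is mounted at the origin on a cart in front of the work surface, level with it; the furniture and walls round the work are solid. World frame = base frame: x ahead of the robot, y to its left, z up, the work surface at z = 0. Lengths are in m, angles in rad, forces in N, time in s.
With the tool pointing down it reaches from about 0.3 to 0.85 m from the base axis. Payload 5.4 kg.
Tool frame: the origin (TCP) lies midway between the tips of the shut fingers; the grasp point (between the pads) lies 19 mm behind it; y points along the fingers, z is the direction in which the jaws open and shut, and the axes are right-handed (so a half turn about y gives the same grasp; the last joint's range is limited). The gripper opens to 85 mm and grips with 20 to 120 N. Pads are 22 mm wide; open, the fingers measure 114 mm over their backs; the gripper's body (76 mm by 85 mm) begins 54 mm behind the grasp point. The pads swing forward as they close: fully open they stand 13 mm farther back than shut.
Start: joints at [0.965, 0.158, 1.597, -0, 1.386, -0.21], TCP at [0.222, 0.531, 0.231] pointing down, gripper open.
Joint ranges: [-2.91, 2.91], [-0.94, 2.29], [0.18, 2.7], [-1.29, 4.43], [0.17, 2.64], [-3, 3]. Speed limits (rad/s): [2.57, 2.57, 3.14, 3.14, 3.14, 3.14].

INTERFACE

Orientations are given as a 3x3 rotation matrix whose columns are the frame's x, y, z axes.
In Python, from bench import manip gives the robot as it stands.
- The arm moves only by the tool move_arm, never from a script. Its argument "deltas" is a list of rows, each an object with "delta_pos": the shift along the world's x, y, z in cm, a list of three; "yaw": the turn about the world's z in rad. In form: [{"delta_pos": [dx, dy, dz], "yaw": yaw}, ...]. A call has 1 to 5 rows; each row is the pose to reach, as a shift and turn from the pose measured when the call began; what a row does not reach only later rows make up. A row lasts 1/8 s, in which the tool goes at most 62.5 mm and 10.7 degrees, less where a joint would pass 70% of its speed; a pose out of reach is approached as far as the arm can. A call with a gripper value outside its range is refused whole. "hand" is the gripper's target within -1 to 1 (shut at 1, half-way at 0, fully open at -1), set as the call begins (left out, the last holds). The fingers move at their own pace and stop on an object; the grip force is fixed at half the most. Time passes only in rows, so rows that repeat a pose let the fingers close. It gives the time, the measured TCP pose, the force and the opening at its end, in the units of the state.
- manip.read_state(): the state, without advancing time (a new reading comes with each control period).
- manip.read_camera(name): name is "scene" or "top"; returns the picture (400x640x3 uint8, red, green, blue); there is no depth.
- manip.camera_params(name): a dict with "mtx" (3x3 intrinsics, pixels), "dist_coeffs" ([k1, k2, p1, p2, k3] as OpenCV has them; the pictures are not rectified), "T" (4x4, takes a point from camera to world coordinates). Camera axes: x right, y down, z forward; pixel columns grow to the right and rows downward; lengths in m; the calibration is good to about 2 mm. A picture is of the moment at which its call begins. camera_params takes no time and is no camera call.
- manip.finish_job(): hands the job in, once; it reports no verdict.
Trained networks look in the newest picture that a camera, given by its name, has taken for a name from the list of things; names that differ only in an ending like _2 or _b are one class to them, and where a whole thing is asked for, a point or a joint stands for the part that bears it (a point fixed in the world has none). Each returns a list of dicts, best first, with "score" (0 to 1); they miss things now and then, are a little off and sometimes report something else, mostly with a low value. They report only what shows in the picture. A call takes as long as a camera call.
- manip.spot_in(camera, thing): "extent" ([left, top, right, bottom] in pixels, round what is visible of it).
- manip.place_of(camera, thing): "pixel" ([column, row] in pixels: a listed point, or the origin of a listed thing).
The state is a dict: "t": time; "joint_positions": joint angles; "joint_vel": joint speeds; "joint_efforts": joint torques, N m; "ee_pos": TCP position; "tcp_rot": TCP orientation; "ft_force": force on the tool from outside, world axes, zero at the start; "moment": the same for the moment, N m; "finger_gap": opening from 0.0 (shut) to 1.0 (fully open).
Only numpy, scipy, OpenCV 4.12 (cv2) and the standard library are available. Lean on these libraries where they do the work, as an engineer would, in place of code of your own. Each camera call takes 0.05 s, during which the arm holds its last target.

## Working session

There is one attempt and no reset: what is moved stays moved. The work goes in short steps, Python scripts to look and compute and a tool call to move; the robot and the scene stay as the last step left them, time stands still between calls to the robot, and variables do not carry over. Pictures are saved under pics/ and viewed, and the job is handed in when it is done.

Besides the shell and the picture viewer there is one more tool, called after ">>>" as name(argument=value, ...), one argument or row to a line, values as JSON. move_arm: Moves the arm, as the interface text tells. Its arguments: {"type":"object","properties":{"deltas":{"type":"array","items":{"type":"object","properties":{"delta_pos":{"type":"array","items":{"type":"number"}},"yaw":{"type":"number"}}}},"hand":{"type":"number"}},"required":["deltas"]}

```bash
mkdir -p pics; ls; cat > h.py <<'E'
import numpy as np, cv2
from bench import manip
def cam(n):
    p=manip.camera_params(n); return np.array(p["mtx"]),np.array(p["dist_coeffs"]),np.array(p["T"])
def ray(n,px):
    K,d,T=cam(n); u=cv2.undistortPoints(np.array([[px]],float),K,d)[0,0]
    return T[:3,3],T[:3,:3]@np.array([u[0],u[1],1.])
def onz(n,px,z):
    o,r=ray(n,px); return o+r*(z-o[2])/r[2]
def tri(pa,pb):
    A=[];b=[]
    for n,px in (pa,pb):
        o,r=ray(n,px); r=r/np.linalg.norm(r); P=np.eye(3)-np.outer(r,r); A.append(P); b.append(P@o)
    x=np.linalg.solve(A[0]+A[1],b[0]+b[1])
    res=[np.linalg.norm(A[i]@x-b[i]) for i in (0,1)]
    return x,res
def proj(n,X):
    K,d,T=cam(n); Ti=np.linalg.inv(T); rv=cv2.Rodrigues(Ti[:3,:3])[0]
    return cv2.projectPoints(np.array(X,float).reshape(-1,1,3),rv,Ti[:3,3],K,d)[0].reshape(-1,2)
def snap(n,f):
    im=manip.read_camera(n); cv2.imwrite("pics/"+f,im[:,:,::-1]); return im
E
python3 - <<'E'
from h import *
np.set_printoptions(precision=4,suppress=True)
s=manip.read_state(); print(s["t"],s["ee_pos"],s["tcp_rot"],s["finger_gap"])
snap("scene","s0.png"); snap("top","t0.png")
for n in("scene","top"):
    print(n,cam(n)[2])
    for th in("jar_clamp","spice_jar","cradle","squeeze_point"):
        for fn in (manip.place_of,):
            r=fn(n,th); print(th,[(x["pixel"],round(x["score"],2)) for x in r[:3]])
print(manip.read_state()["t"])
E
```

```text
pics
0.0 [0.2214 0.53   0.2303] [[ 0.9227 -0.001   0.3855]
 [-0.3855 -0.0015  0.9227]
 [-0.0004 -1.     -0.0018]] 0.999144363611379
scene [[ 0.7224 -0.4946  0.4832 -0.0603]
 [-0.6915 -0.5169  0.5046 -0.6208]
 [ 0.0002 -0.6987 -0.7154  1.002 ]
 [ 0.      0.      0.      1.    ]]
jar_clamp [([305.1, 217.4], 0.64)]
spice_jar [([387.4, 309.5], 0.9)]
cradle [([279.9, 220.4], 0.55)]
squeeze_point [([343.3, 164.5], 0.96), ([231.9, 188.6], 0.18)]
top [[-0.0088 -0.998   0.0621  0.4516]
 [-0.9999  0.0082 -0.0096 -0.007 ]
 [ 0.0091 -0.0621 -0.998   1.1905]
 [ 0.      0.      0.      1.    ]]
jar_clamp [([292.2, 194.2], 0.57), ([209.3, 219.6], 0.16)]
spice_jar [([421.9, 213.2], 0.86)]
cradle [([287.2, 219.4], 0.73)]
squeeze_point [([304.7, 142.3], 0.69)]
0.5
```

View pics/s0.png

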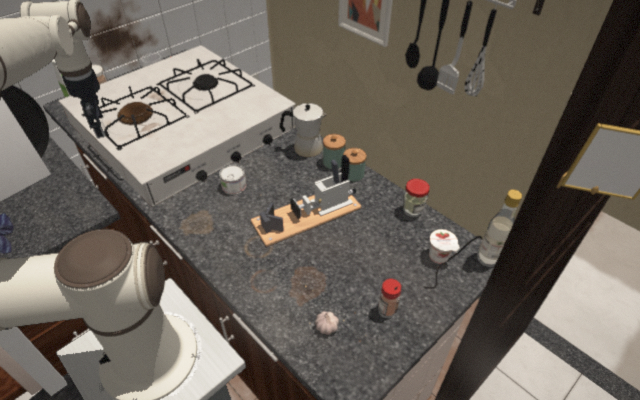

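View pics/t0.png

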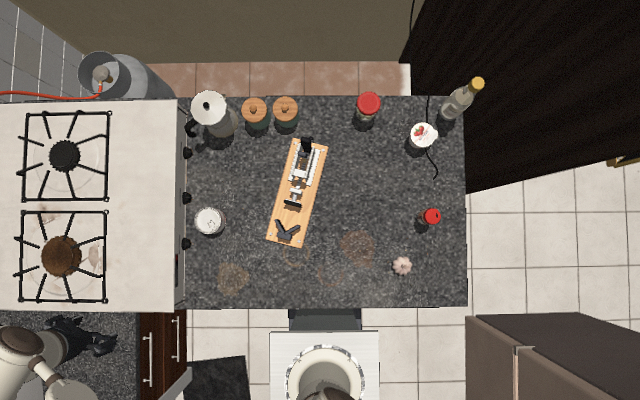

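```bash
python3 - <<'E'
from h import *
np.set_printoptions(precision=4,suppress=True)
D=dict(jar_clamp=([305.1, 217.4],[292.2,194.2]),spice_jar=([387.4,309.5],[421.9,213.2]),cradle=([279.9,220.4],[287.2,219.4]),sq=([343.3,164.5],[304.7,142.3]))
for k,(a,b) in D.items(): print(k,*tri(("scene",a),("top",b)))
for k,z in(("jar_clamp",0),("spice_jar",0),("cradle",.012),("sq",.15)):print(k,onz("scene",D[k][0],z),onz("top",D[k][1],z))
E
```

```text
jar_clamp [ 0.5556  0.0882 -0.0193] [np.float64(0.004457723742523446), np.float64(0.004457723742523506)]
spice_jar [ 0.4907 -0.2925 -0.0074] [np.float64(0.0013271134002554254), np.float64(0.0013271134002555364)]
cradle [0.477  0.1024 0.0163] [np.float64(0.0007841607928623448), np.float64(0.0007841607928623464)]
sq [0.6732 0.0455 0.1448] [np.float64(0.0008120478409190703), np.float64(0.0008120478409191541)]
jar_clamp [0.5473 0.072  0.    ] [0.5506 0.0895 0.    ]
spice_jar [ 0.4856 -0.2942  0.    ] [ 0.4915 -0.2917  0.    ]
cradle [0.4799 0.105  0.012 ] [0.4765 0.1033 0.012 ]
sq [0.6682 0.0419 0.15  ] [0.6728 0.0447 0.15  ]
```

The jar has the red lid (scene 390,300; top 430,216). The cradle end of the clamp faces the robot (top 287,230) and the handle is at the far end (top 307,145). Next I zoom in to refine the positions.

```bash
python3 - <<'E'
import cv2
t=cv2.imread("pics/t0.png"); s=cv2.imread("pics/s0.png")
cv2.imwrite("pics/tz.png",cv2.resize(t[130:260,255:345],None,fx=4.5,fy=4.5,interpolation=cv2.INTER_CUBIC))
cv2.imwrite("pics/sz.png",cv2.resize(s[140:250,240:370],None,fx=5,fy=5,interpolation=cv2.INTER_CUBIC))
E
```

```text
(no output)
```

View pics/tz.png

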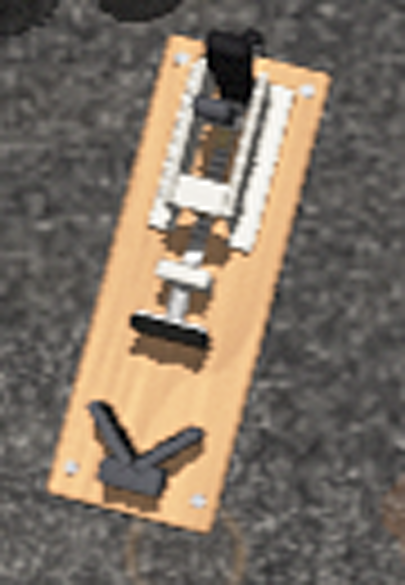

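View pics/sz.png

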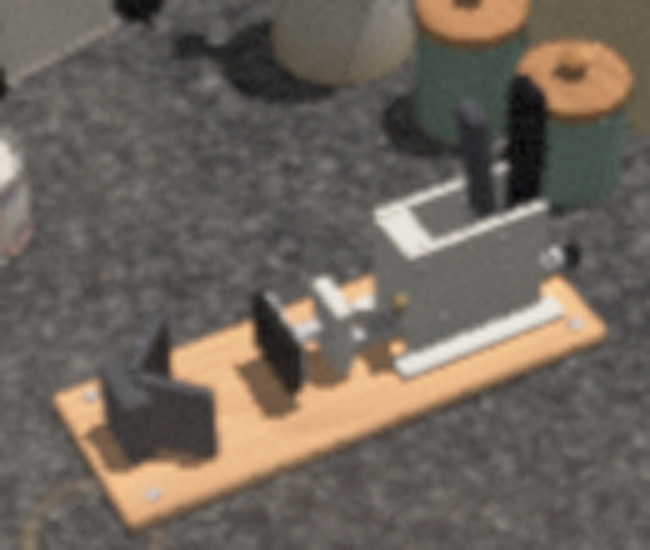

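```bash
python3 - <<'E'
from h import *
from scipy.optimize import least_squares
np.set_printoptions(precision=4,suppress=True)
tc=lambda p:(np.array(p)+0.5)/4.5-0.5+[255,130]
sc=lambda p:(np.array(p)+0.5)/5-0.5+[240,140]
# top corners; local (x,y): +x to cradle (towards robot). 
obsT={(-.155,-.055):tc((170,36)),(-.155,.055):tc((330,75)),(.155,.055):tc((210,530)),(.155,-.055):tc((50,490))}
obsS={(.155,-.055):sc((55,398)),(.155,.055):sc((132,530)),(-.155,.055):sc((607,328))}
for k,p in obsT.items(): print(k,onz("top",p,.012))
for k,p in obsS.items(): print(k,onz("scene",p,.012))
def f(v,sets):
    x,y,a=v; r=[]
    for n,o in sets:
        X=[[x+np.cos(a)*k[0]-np.sin(a)*k[1],y+np.sin(a)*k[0]+np.cos(a)*k[1],.012] for k in o]
        r.append((proj(n,X)-np.array(list(o.values()))).ravel())
    return np.concatenate(r)
for sets in ([("top",obsT)],[("scene",obsS)],[("top",obsT),("scene",obsS)]):
    q=least_squares(f,[.56,.08,np.pi-.25],args=(sets,)); print(q.x,q.fun)
x,y,a=q.x; u=np.array([np.cos(a),np.sin(a)]); w=np.array([-u[1],u[0]])
for nm,P in (("cradle",[.477,.1024]),("sq",[.6732,.0455])):
    d=np.array(P)-[x,y]; print(nm,d@u,d@w)
E
```

```text
(-0.155, -0.055) [0.7164 0.0876 0.012 ]
(-0.155, 0.055) [ 0.6898 -0.0166  0.012 ]
(0.155, 0.055) [0.3954 0.0629 0.012 ]
(0.155, -0.055) [0.4218 0.1656 0.012 ]
(0.155, -0.055) [0.4221 0.1667 0.012 ]
(0.155, 0.055) [0.3924 0.0605 0.012 ]
(-0.155, 0.055) [ 0.6925 -0.0145  0.012 ]
[0.5559 0.0749 2.8816] [-0.1887 -1.1635  0.5162 -0.6115  0.4692  1.1787 -0.7945  0.5293]
[0.557 0.076 2.893] [-0.6605  0.1927  0.1707 -0.2456  0.4952 -0.0374]
[0.5563 0.0751 2.8848] [-0.4244 -1.2716  0.3086 -0.8336  0.5874  1.0337 -0.7066  0.5015 -0.6865
  0.1517 -0.1596 -0.165   0.6731  0.5713]
cradle 0.08364979502770988 -0.0063022762424073155
sq -0.12056826830181637 -0.0011029868738854785
```

```bash
python3 - <<'E'
from h import *
np.set_printoptions(precision=4,suppress=True)
tc=lambda p:(np.array(p)+0.5)/4.5-0.5+[255,130]
sc=lambda p:(np.array(p)+0.5)/5-0.5+[240,140]
c=np.array([.5563,.0751]);a=2.885;u=np.array([np.cos(a),np.sin(a)]); w=np.array([-u[1],u[0]])
def L(nm,P): d=P[:2]-c; print(nm,P,"local",d@u*1e3,d@w*1e3)
for nm,p in(("tipL",(93,404)),("tipR",(199,432)),("apex inner",(138,463))): L(nm,onz("top",tc(p),.067))
for nm,p in(("tipR",(214,388)),("tipL",(163,318)),("apex",(137,375))): L(nm,onz("scene",sc(p),.067))
for nm,p in(("padL",(132,318)),("padR",(208,338))): L(nm,onz("top",tc(p),.066))
for nm,p in(("trigtop",(216,105)),): L(nm,onz("top",tc(p),.169))
for nm,p in(("handletop",(230,40)),): L(nm,onz("top",tc(p),.172))
L("handle S",onz("scene",sc((528,82)),.172));L("trig S",onz("scene",sc((474,106)),.169))
for X in(.083,.088): P=c+u*X; print("cr",X,P,proj("top",[*P,.012]),proj("scene",[*P,.012]))
# jar lid top
s=cv2.imread("pics/s0.png");t=cv2.imread("pics/t0.png")
for n,im,b in(("scene",s,(370,270,410,325)),("top",t,(410,195,450,235))):
    z=im[b[1]:b[3],b[0]:b[2]].astype(int); m=((z[:,:,2]>120)&(z[:,:,1]<70)).astype('uint8'); ys,xs=np.nonzero(m); print(n,xs.min()+b[0],xs.max()+b[0],ys.min()+b[1],ys.max()+b[1],xs.mean()+b[0],ys.mean()+b[1])
cv2.imwrite("pics/jz.png",np.hstack([cv2.resize(s[265:325,365:415],(400,480),interpolation=2),cv2.resize(t[195:240,405:450],(400,400),interpolation=2)[0:400].repeat(1,0) if 0 else cv2.resize(t[190:238,405:445],(400,480),interpolation=2)]))
E
```

```text
tipL [0.4756 0.1311 0.067 ] local 92.24604570095221 -33.66433811465351
tipR [0.4579 0.0661 0.067 ] local 92.85309968651667 33.69136801320137
apex inner [0.4393 0.1035 0.067 ] local 120.41624491993998 2.191450802828993
tipR [0.4625 0.0689 0.067 ] local 89.19200813336087 29.776795620484442
tipL [0.4766 0.1292 0.067 ] local 90.86570008806896 -32.124705313520465
apex [0.4383 0.1054 0.067 ] local 121.83101996372486 0.5969238641560615
padL [0.5284 0.1071 0.066 ] local 35.12069720272362 -23.877220739316005
padR [0.5157 0.0603 0.066 ] local 35.557455311363974 24.583373196066848
trigtop [0.6414 0.0491 0.169 ] local -88.89102413562948 3.508849686728788
handletop [0.6779 0.041  0.172 ] local -126.25030111344712 2.1773344371920653
handle S [0.6788 0.0461 0.172 ] local -125.83325079794577 -2.9971509543581343
trig S [0.6454 0.0548 0.169 ] local -91.3007391499971 -2.9236646019025985
cr 0.083 [0.476  0.0962] [[289.6534 219.5428]] [[280.8632 222.7607]]
cr 0.088 [0.4712 0.0974] [[289.2208 221.2172]] [[279.28   223.3953]]
scene 382 400 279 294 391.2355769230769 286.85096153846155
top 425 440 208 223 432.252688172043 215.9247311827957
```

View pics/jz.png

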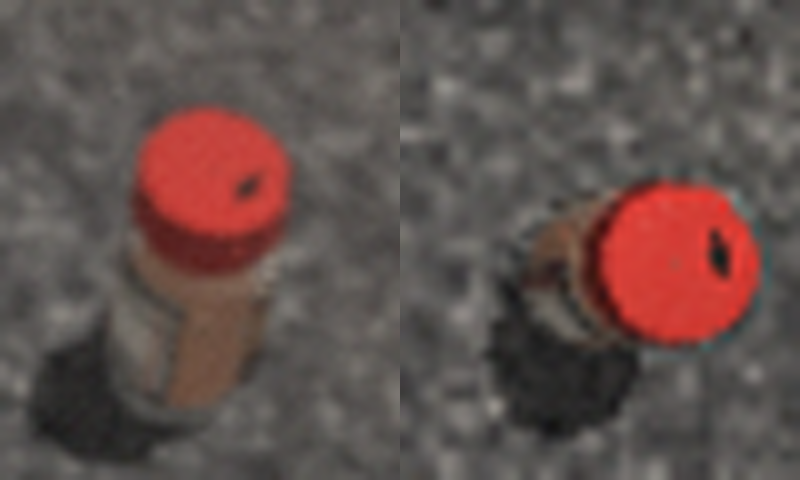

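```bash
python3 - <<'E'
from h import *
np.set_printoptions(precision=4,suppress=True)
print(tri(("scene",(391.2,286.1)),("top",(432.6,216.))))
print(onz("scene",(391.2,286.1),.105),onz("top",(432.6,216.),.105))
for n in("scene","top"):
  for th in("cradle","tin_can","garlic","yoghurt_tub"):
    r=manip.place_of(n,th); print(n,th,[(x["pixel"],round(x["score"],2),onz(n,x["pixel"],.012 if th=="cradle" else 0)) for x in r[:1]])
E
```

```text
(array([ 0.4803, -0.2951,  0.1069]), [np.float64(0.0002140306755346004), np.float64(0.00021403067553444984)])
[ 0.4816 -0.2945  0.105 ] [ 0.4801 -0.2954  0.105 ]
scene cradle [([279.9, 220.4], 0.55, array([0.4799, 0.105 , 0.012 ]))]
scene tin_can [([234.8, 189.4], 0.7, array([0.4697, 0.309 , 0.    ]))]
scene garlic [([324.5, 326.6], 0.73, array([ 0.3414, -0.2207,  0.    ]))]
scene yoghurt_tub [([439.5, 254.9], 0.9, array([ 0.7172, -0.2816,  0.    ]))]
top cradle [([287.2, 219.4], 0.73, array([0.4765, 0.1033, 0.012 ]))]
top tin_can [([212.4, 219.2], 0.69, array([0.479 , 0.3243, 0.    ]))]
top garlic [([401.5, 267.1], 0.57, array([ 0.3345, -0.2284,  0.    ]))]
top yoghurt_tub [([418.9, 139.4], 0.6, array([ 0.7116, -0.2882,  0.    ]))]
```

The lid top triangulates to z = 0.107 (0.105 expected), with the jar at (0.4805, -0.295). The clamp's x axis points at 2.885 rad.

>>> move_arm(
  deltas=[
    {"delta_pos": [3.5,-5,0.5],"yaw": -0.18},
    {"delta_pos": [7,-10,1],"yaw": -0.36},
    {"delta_pos": [10.5,-15,2],"yaw": -0.54},
    {"delta_pos": [14,-20,2],"yaw": -0.72},
    {"delta_pos": [17,-25,2],"yaw": -0.9},
  ],
  hand=-1,
)

```text
t: 1.52
ee_pos: [0.3928, 0.2788, 0.2518]
tcp_rot: [[0.266, 0.001, 0.964], [-0.964, 0.0, 0.266], [-0.0, -1.0, 0.001]]
ft_force: [0.8, -0.1, 0.2]
finger_gap: 1.005
```

>>> move_arm(
  deltas=[
    {"delta_pos": [2,-5.5,0],"yaw": -0.13},
    {"delta_pos": [4,-11,0],"yaw": -0.26},
    {"delta_pos": [6,-17,0],"yaw": -0.39},
    {"delta_pos": [7,-23,0],"yaw": -0.46},
    {"delta_pos": [8,-29,0],"yaw": -0.53},
  ],
)

```text
t: 2.15
ee_pos: [0.473, -0.0132, 0.252]
tcp_rot: [[-0.261, 0.002, 0.965], [-0.965, -0.0, -0.261], [-0.0, -1.0, 0.002]]
ft_force: [0.2, -0.1, -0.7]
finger_gap: 1.002
```

```bash
cat > st.py <<'E'
from h import *
np.set_printoptions(precision=4,suppress=True)
s=manip.read_state(); R=np.array(s["tcp_rot"]); print(s["t"],s["ee_pos"],"axis deg",np.degrees(np.arctan2(R[1,2],R[0,2])),"gap",s["finger_gap"],"F",s["ft_force"],"q",s["joint_positions"])
E
python3 st.py
```

```text
2.15 [ 0.473  -0.0132  0.252 ] axis deg -15.10008350600069 gap 1.0024127815994597 F [ 0.171  -0.0917 -0.6707] q [-0.2843 -0.1287  1.8463  0.0002  1.4218 -0.0208]
```

>>> move_arm(
  deltas=[
    {"delta_pos": [0.2,-6,0],"yaw": 0},
    {"delta_pos": [0.4,-12,0],"yaw": 0},
    {"delta_pos": [0.6,-18,0],"yaw": 0},
    {"delta_pos": [0.75,-24,-3],"yaw": 0},
    {"delta_pos": [0.75,-28.2,-6],"yaw": 0},
  ],
)

```text
t: 2.78
ee_pos: [0.4807, -0.298, 0.1921]
tcp_rot: [[-0.261, 0.004, 0.965], [-0.965, -0.002, -0.261], [0.001, -1.0, 0.004]]
ft_force: [-0.1, 0.8, -0.5]
finger_gap: 1.006
```

>>> move_arm(
  deltas=[
    {"delta_pos": [0,0,-1],"yaw": 0},
    {"delta_pos": [0,0,-2],"yaw": 0},
  ],
)

```text
t: 3.02
ee_pos: [0.4808, -0.2977, 0.1719]
tcp_rot: [[-0.262, 0.004, 0.965], [-0.965, -0.002, -0.262], [0.001, -1.0, 0.005]]
ft_force: [-0.0, 0.2, 0.1]
finger_gap: 1.0
```

```bash
python3 st.py; python3 -c "
from h import *
snap('scene','s1.png');snap('top','t1.png')
s=cv2.imread('pics/s1.png')[200:340,320:480];t=cv2.imread('pics/t1.png')[150:270,370:490]
cv2.imwrite('pics/c1.png',np.hstack([cv2.resize(s,(400,350),interpolation=2),cv2.resize(t,(350,350),interpolation=2)]))"
```

```text
3.025 [ 0.4808 -0.2977  0.1719] axis deg -15.180396421335452 gap 0.9996724636034027 F [-0.0284  0.2304  0.1238] q [-0.769   0.1821  1.6909  0.0017  1.2643 -0.5046]
```

View pics/c1.png

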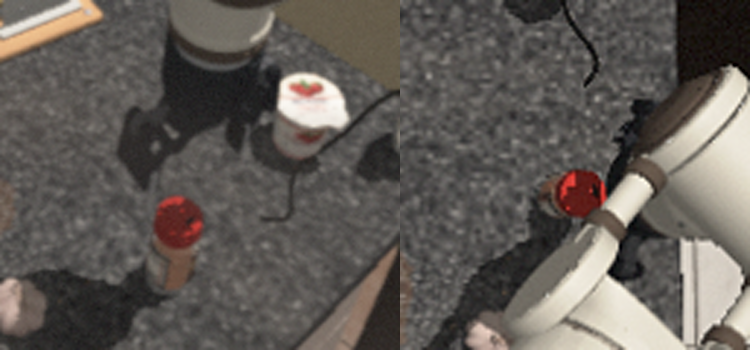

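```bash
python3 -c "
from h import *
e=[.4808,-.2977,.1719]
print(proj('scene',e),proj('top',e),proj('scene',[.4808,-.2977,.35]))"
```

```text
[[395.49278669 269.70126182]] [[440.42894604 214.96691584]] [[406.45951715 214.11399161]]
```

View pics/s1.png

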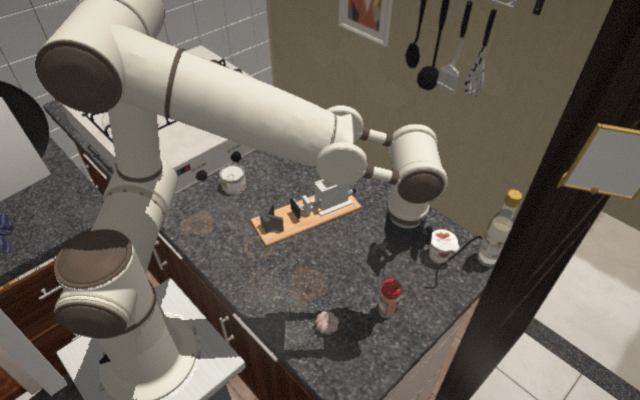

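View pics/t1.png

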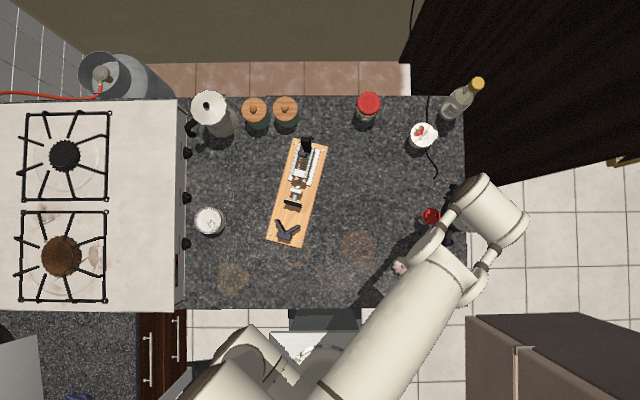

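The pictures fit the gripper standing over the jar (TCP projects to scene 395,270, just above the lid at 391,286). Descending.

>>> move_arm(
  deltas=[
    {"delta_pos": [0,0.2,-3],"yaw": 0},
    {"delta_pos": [0,0.2,-6],"yaw": 0},
    {"delta_pos": [0,0.2,-8.5],"yaw": 0},
    {"delta_pos": [0,0.2,-10],"yaw": 0},
    {"delta_pos": [0,0.2,-10],"yaw": 0},
  ],
)

```text
t: 3.75
ee_pos: [0.4805, -0.2936, 0.0713]
tcp_rot: [[-0.259, 0.002, 0.966], [-0.966, -0.0, -0.259], [-0.001, -1.0, 0.002]]
ft_force: [0.3, -1.0, -0.4]
finger_gap: 0.999
```

>>> move_arm(
  deltas=[
    {"delta_pos": [0,0,0],"yaw": 0},
    {"delta_pos": [0,0,0],"yaw": 0},
    {"delta_pos": [0,0,0],"yaw": 0},
    {"delta_pos": [0,0,0],"yaw": 0},
    {"delta_pos": [0,0,0],"yaw": 0},
  ],
  hand=1,
)

```text
t: 4.38
ee_pos: [0.4813, -0.2943, 0.0726]
tcp_rot: [[-0.259, 0.004, 0.966], [-0.966, -0.002, -0.259], [0.001, -1.0, 0.004]]
ft_force: [-1.0, 0.9, 5.9]
finger_gap: 0.496
```

```bash
python3 st.py
```

```text
4.375 [ 0.4813 -0.2943  0.0726] axis deg -15.03720926396156 gap 0.4959730395031437 F [-1.0414  0.9295  5.8867] q [-0.7639  0.304   1.7605  0.0019  1.0729 -0.5024]
```

>>> move_arm(
  deltas=[
    {"delta_pos": [0,0,2],"yaw": 0},
    {"delta_pos": [0,0,5],"yaw": 0},
    {"delta_pos": [0,0,9],"yaw": 0},
    {"delta_pos": [0,0,13],"yaw": 0},
    {"delta_pos": [0,0,13],"yaw": 0},
  ],
)

```text
t: 5.0
ee_pos: [0.4829, -0.296, 0.2065]
tcp_rot: [[-0.26, 0.01, 0.966], [-0.966, -0.007, -0.259], [0.004, -1.0, 0.011]]
ft_force: [1.3, -0.3, -1.0]
finger_gap: 0.496
```

>>> move_arm(
  deltas=[
    {"delta_pos": [0,4,0],"yaw": 0},
    {"delta_pos": [0,9,0],"yaw": 0},
    {"delta_pos": [0,14,0],"yaw": 0},
    {"delta_pos": [0,19,0],"yaw": 0},
    {"delta_pos": [0,24,0],"yaw": 0},
  ],
)

```text
t: 5.62
ee_pos: [0.4818, -0.0541, 0.2049]
tcp_rot: [[-0.26, 0.007, 0.966], [-0.966, -0.006, -0.26], [0.004, -1.0, 0.008]]
ft_force: [1.6, -0.1, -1.2]
finger_gap: 0.495
```

>>> move_arm(
  deltas=[
    {"delta_pos": [0,4.5,0],"yaw": 0},
    {"delta_pos": [0,8.5,0],"yaw": 0},
    {"delta_pos": [0,12,0],"yaw": 0},
    {"delta_pos": [0,14.8,0],"yaw": 0},
    {"delta_pos": [0,14.8,0],"yaw": 0},
  ],
)

```text
t: 6.25
ee_pos: [0.4806, 0.0953, 0.2032]
tcp_rot: [[-0.257, 0.004, 0.966], [-0.966, -0.006, -0.257], [0.004, -1.0, 0.006]]
ft_force: [0.1, -1.0, -0.5]
finger_gap: 0.493
```

```bash
python3 st.py; python3 -c "
from h import *
snap('scene','s2.png');snap('top','t2.png')
for n in ('scene','top'): print(n,[(r['pixel'],r['score']) for r in manip.place_of(n,'spice_jar')])
s=cv2.imread('pics/s2.png')[130:270,220:380];t=cv2.imread('pics/t2.png')[130:270,230:370]
cv2.imwrite('pics/c2.png',np.hstack([cv2.resize(s,(400,350),interpolation=2),cv2.resize(t,(350,350),interpolation=2)]))"
```

```text
6.25 [0.4806 0.0953 0.2032] axis deg -14.89805245480146 gap 0.49336265636041815 F [ 0.0566 -0.9518 -0.5388] q [-0.0481 -0.0441  1.865  -0.0055  1.3161  0.2133]
scene [([279.9, 189.2], 0.98), ([437.8, 255.1], 0.38)]
top []
```

View pics/c2.png

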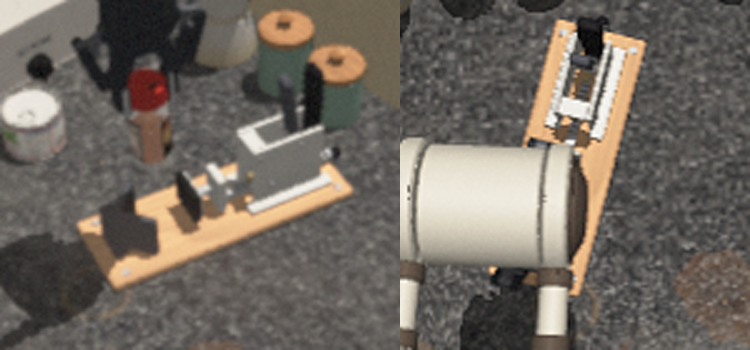

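>>> move_arm(
  deltas=[
    {"delta_pos": [-0.2,0,-2],"yaw": 0},
    {"delta_pos": [-0.2,0,-4],"yaw": 0},
    {"delta_pos": [-0.2,0,-5.5],"yaw": 0},
    {"delta_pos": [-0.2,0,-5.8],"yaw": 0},
  ],
)

```text
t: 6.95
ee_pos: [0.4789, 0.0925, 0.1451]
tcp_rot: [[-0.262, 0.004, 0.965], [-0.965, -0.006, -0.262], [0.005, -1.0, 0.005]]
ft_force: [-0.2, -0.2, -0.3]
finger_gap: 0.495
```

```bash
python3 st.py; python3 -c "
from h import *
print(proj('scene',[.4806,.0953,.1306]))
snap('scene','s3.png')
s=cv2.imread('pics/s3.png')[140:250,240:370]
cv2.imwrite('pics/c3.png',cv2.resize(s,None,fx=5,fy=5,interpolation=2))"
```

```text
6.95 [0.4789 0.0925 0.1451] axis deg -15.171668078823124 gap 0.4947385109891296 F [-0.1992 -0.1735 -0.2903] q [-0.0537  0.0149  1.928  -0.0064  1.1945  0.2135]
[[279.79693139 192.39460602]]
```

View pics/c3.png

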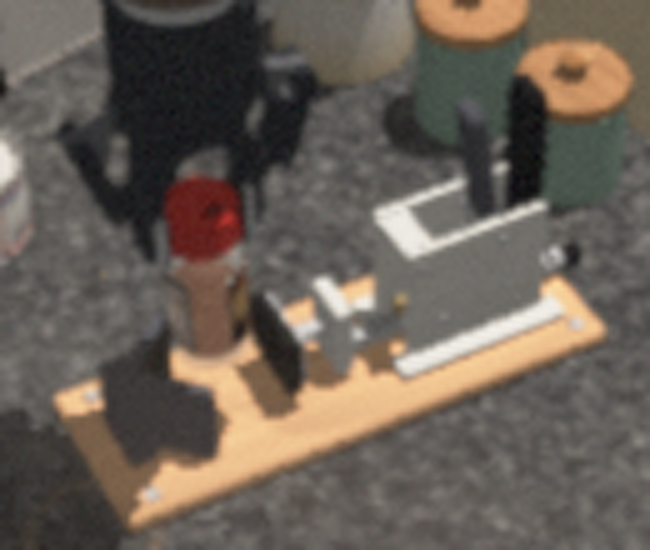

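>>> move_arm(
  deltas=[
    {"delta_pos": [0,0.3,0],"yaw": 0},
    {"delta_pos": [0,0.3,-1.5],"yaw": 0},
    {"delta_pos": [0,0.3,-3],"yaw": 0},
    {"delta_pos": [0,0.3,-4.5],"yaw": 0},
    {"delta_pos": [0,0.3,-5.2],"yaw": 0},
  ],
)

```text
t: 7.62
ee_pos: [0.4782, 0.0957, 0.0918]
tcp_rot: [[-0.262, 0.002, 0.965], [-0.965, -0.006, -0.262], [0.005, -1.0, 0.004]]
ft_force: [-0.3, -1.3, -0.5]
finger_gap: 0.498
```

```bash
python3 st.py
```

```text
7.625 [0.4782 0.0957 0.0918] axis deg -15.163272883423168 gap 0.49847059413224326 F [-0.2976 -1.2531 -0.4868] q [-0.0471  0.0932  1.9641 -0.0067  1.0818  0.2207]
```

>>> move_arm(
  deltas=[
    {"delta_pos": [0,0,-0.4],"yaw": 0},
    {"delta_pos": [0,0,-0.7],"yaw": 0},
    {"delta_pos": [0,0,-0.7],"yaw": 0},
  ],
)

```text
t: 8.0
ee_pos: [0.4785, 0.0957, 0.085]
tcp_rot: [[-0.262, 0.003, 0.965], [-0.965, -0.006, -0.262], [0.005, -1.0, 0.004]]
ft_force: [0.3, 1.6, -1.4]
finger_gap: 0.502
```

```bash
python3 st.py; python3 -c "
from h import *
snap('scene','s4.png')
s=cv2.imread('pics/s4.png')[140:250,240:370]
cv2.imwrite('pics/c4.png',cv2.resize(s,None,fx=5,fy=5,interpolation=2))"
```

```text
8.0 [0.4785 0.0957 0.085 ] axis deg -15.160719899571427 gap 0.5018359819625277 F [ 0.2743  1.5635 -1.4295] q [-0.0471  0.1044  1.9675 -0.0068  1.0666  0.2208]
```

View pics/c4.png

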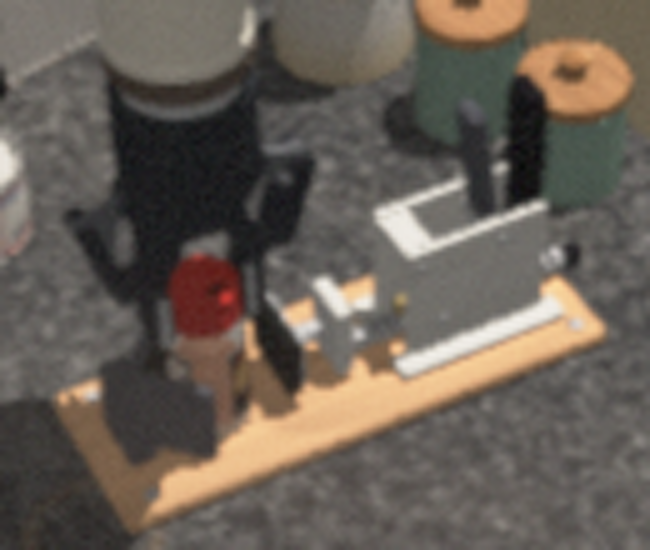

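The jar is upright in front of the V but not yet touching (Fz ≈ -1.4 N, its weight).

>>> move_arm(
  deltas=[
    {"delta_pos": [0,0,-0.1],"yaw": 0},
    {"delta_pos": [0,0,-0.1],"yaw": 0},
  ],
)

```text
t: 8.3
ee_pos: [0.4788, 0.0957, 0.0846]
tcp_rot: [[-0.262, 0.004, 0.965], [-0.965, -0.006, -0.261], [0.005, -1.0, 0.005]]
ft_force: [-1.5, 0.3, 3.2]
finger_gap: 0.495
```

>>> move_arm(
  deltas=[
    {"delta_pos": [0,0,-0.15],"yaw": 0},
    {"delta_pos": [0,0,-0.15],"yaw": 0},
  ],
)

```text
t: 8.55
ee_pos: [0.4791, 0.0957, 0.0846]
tcp_rot: [[-0.261, 0.004, 0.965], [-0.965, -0.006, -0.261], [0.005, -1.0, 0.005]]
ft_force: [-5.1, 0.1, 11.5]
finger_gap: 0.494
```

>>> move_arm(
  deltas=[
    {"delta_pos": [0,0,0.1],"yaw": 0},
    {"delta_pos": [0,0,0.1],"yaw": 0},
    {"delta_pos": [0,0,0.1],"yaw": 0},
    {"delta_pos": [0,0,0.1],"yaw": 0},
  ],
  hand=-1,
)

```text
t: 9.05
ee_pos: [0.479, 0.0957, 0.0853]
tcp_rot: [[-0.261, 0.003, 0.965], [-0.965, -0.006, -0.261], [0.005, -1.0, 0.005]]
ft_force: [-0.2, 0.3, -0.1]
finger_gap: 0.999
```

>>> move_arm(
  deltas=[
    {"delta_pos": [0,0,2],"yaw": 0},
    {"delta_pos": [0,0,5],"yaw": 0},
    {"delta_pos": [0,0,9],"yaw": 0},
    {"delta_pos": [0,0,13],"yaw": 0},
    {"delta_pos": [0,0,14],"yaw": 0},
  ],
)

```text
t: 9.68
ee_pos: [0.4806, 0.0956, 0.2283]
tcp_rot: [[-0.261, 0.009, 0.965], [-0.965, -0.006, -0.261], [0.004, -1.0, 0.01]]
ft_force: [-0.1, -0.1, -0.8]
finger_gap: 1.002
```

```bash
python3 st.py; python3 -c "
from h import *
snap('scene','s5.png')
for n in ('scene',): print(n,[(r['pixel'],r['score'],onz(n,r['pixel'],.012)) for r in manip.place_of(n,'spice_jar')])
s=cv2.imread('pics/s5.png')[140:250,240:370]
cv2.imwrite('pics/c5.png',cv2.resize(s,None,fx=5,fy=5,interpolation=2))"
```

```text
9.675 [0.4806 0.0956 0.2283] axis deg -15.14655445787763 gap 1.0018295635625394 F [-0.1276 -0.1088 -0.7661] q [-0.0469 -0.0691  1.8384 -0.0061  1.3633  0.2187]
scene [([282.9, 221.9], 0.8, array([0.48236851, 0.09465653, 0.012     ]))]
```

View pics/c5.png

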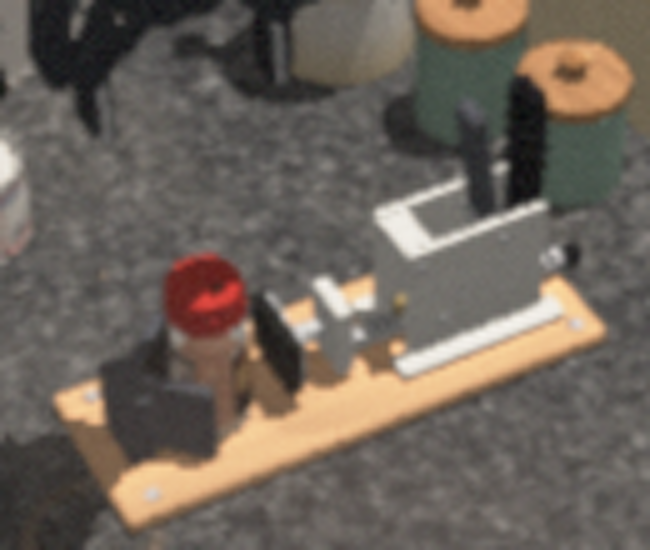

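The jar stands free and upright between the V and the pad (lid at scene 281,199). Before pumping I check the clearance to the canisters and moka pot.

```bash
python3 -c "
from h import *
np.set_printoptions(precision=3,suppress=True)
# canister tops scene / top
print(tri(('scene',(354,155.)),('top',(286,109))),tri(('scene',(333,141.)),('top',(254.5,110))))
print(tri(('scene',(308,107.)),('top',(209,106))))
c=np.array([.5563,.0751]);a=2.885;u=np.array([np.cos(a),np.sin(a)]);print(c-.117*u)
"
```

```text
(array([0.78 , 0.1  , 0.085]), [np.float64(0.001006250351113071), np.float64(0.00100625035111308)]) (array([0.776, 0.186, 0.092]), [np.float64(0.0013040215189972797), np.float64(0.0013040215189970953)])
(array([0.764, 0.289, 0.174]), [np.float64(0.0004915154033237761), np.float64(0.000491515403323682)])
[0.669 0.045]
```

>>> move_arm(
  deltas=[
    {"delta_pos": [4,-1,0.5],"yaw": 0},
    {"delta_pos": [8.5,-2,0.5],"yaw": 0},
    {"delta_pos": [13,-3.5,0.5],"yaw": 0},
    {"delta_pos": [17,-4.5,0.5],"yaw": 0.01},
    {"delta_pos": [18.9,-5,0],"yaw": 0.01},
  ],
)

```text
t: 10.4
ee_pos: [0.6692, 0.0449, 0.2228]
tcp_rot: [[-0.252, 0.002, 0.968], [-0.968, -0.006, -0.252], [0.005, -1.0, 0.003]]
ft_force: [0.7, -0.0, -0.6]
finger_gap: 0.997
```

```bash
python3 st.py; python3 -c "
from h import *
snap('scene','s6.png')
s=cv2.imread('pics/s6.png')[100:260,240:420]
cv2.imwrite('pics/c6.png',cv2.resize(s,None,fx=3.7,fy=3.7,interpolation=2))"
```

```text
10.4 [0.6692 0.0449 0.2228] axis deg -14.621460621105095 gap 0.9972289337124799 F [ 0.6754 -0.0488 -0.5759] q [-0.1101  0.4082  1.3107 -0.0057  1.4202  0.1459]
```

View pics/c6.png

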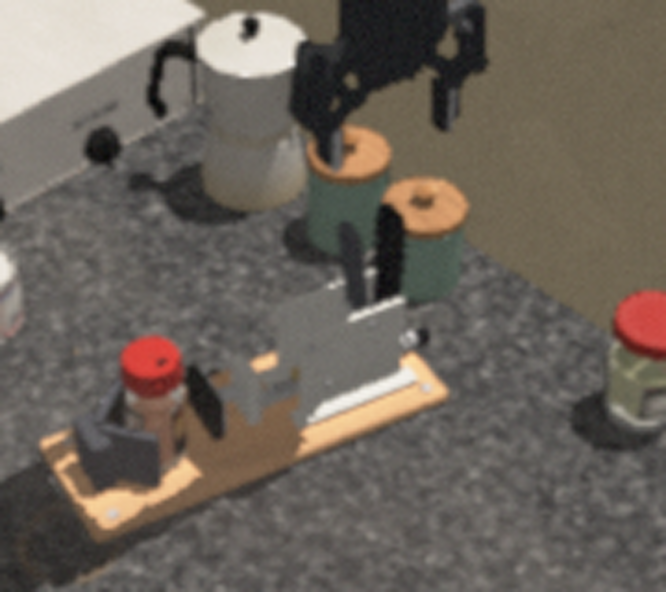

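>>> move_arm(
  deltas=[
    {"delta_pos": [0,0,-2],"yaw": 0},
    {"delta_pos": [0,0,-4],"yaw": 0},
    {"delta_pos": [0,0,-5.5],"yaw": 0},
    {"delta_pos": [0,0,-6.5],"yaw": 0},
  ],
)

```text
t: 10.95
ee_pos: [0.669, 0.0445, 0.155]
tcp_rot: [[-0.253, -0.0, 0.968], [-0.968, -0.006, -0.253], [0.006, -1.0, 0.001]]
ft_force: [-0.2, -0.1, 0.6]
finger_gap: 1.0
```

```bash
python3 st.py; python3 -c "
from h import *
snap('scene','s7.png')
s=cv2.imread('pics/s7.png')[100:260,240:420]
cv2.imwrite('pics/c7.png',cv2.resize(s,None,fx=3.7,fy=3.7,interpolation=2))"
```

```text
10.95 [0.669  0.0445 0.155 ] axis deg -14.643336678869769 gap 1.0002395810086129 F [-0.2027 -0.0955  0.6392] q [-0.1106  0.4616  1.3761 -0.0061  1.3036  0.1466]
```

View pics/c7.png

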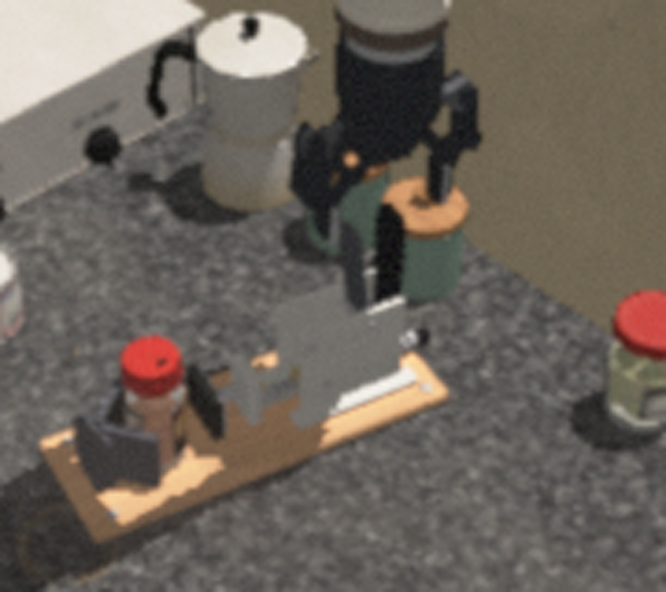

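The open fingers straddle the trigger and handle (crop 320,215 and 440,190). Down to squeezing height, then the first squeeze.

>>> move_arm(
  deltas=[
    {"delta_pos": [0.05,0.05,-1.2],"yaw": 0},
    {"delta_pos": [0.05,0.05,-2.4],"yaw": 0},
    {"delta_pos": [0.05,0.05,-2.4],"yaw": 0},
  ],
)

```text
t: 11.38
ee_pos: [0.6681, 0.0452, 0.1284]
tcp_rot: [[-0.253, -0.004, 0.967], [-0.967, -0.005, -0.253], [0.006, -1.0, -0.003]]
ft_force: [0.4, -0.4, -0.3]
finger_gap: 0.998
```

>>> move_arm(
  deltas=[
    {"delta_pos": [0,0,0],"yaw": 0},
    {"delta_pos": [0,0,0],"yaw": 0},
    {"delta_pos": [0,0,0],"yaw": 0},
    {"delta_pos": [0,0,0],"yaw": 0},
    {"delta_pos": [0,0,0],"yaw": 0},
  ],
  hand=1,
)

```text
t: 12.0
ee_pos: [0.6684, 0.0454, 0.1295]
tcp_rot: [[-0.253, -0.004, 0.967], [-0.967, -0.005, -0.253], [0.006, -1.0, -0.003]]
ft_force: [2.4, 0.5, 6.2]
finger_gap: 0.359
```

```bash
python3 st.py; python3 -c "
from h import *
snap('scene','s8.png')
s=cv2.imread('pics/s8.png')[100:260,240:420]
cv2.imwrite('pics/c8.png',cv2.resize(s,None,fx=3.7,fy=3.7,interpolation=2))"
```

```text
12.0 [0.6684 0.0454 0.1295] axis deg -14.663977069806007 gap 0.3586862350397774 F [2.4329 0.5009 6.1784] q [-0.1098  0.4876  1.3933 -0.0054  1.2641  0.1478]
```

View pics/c8.png

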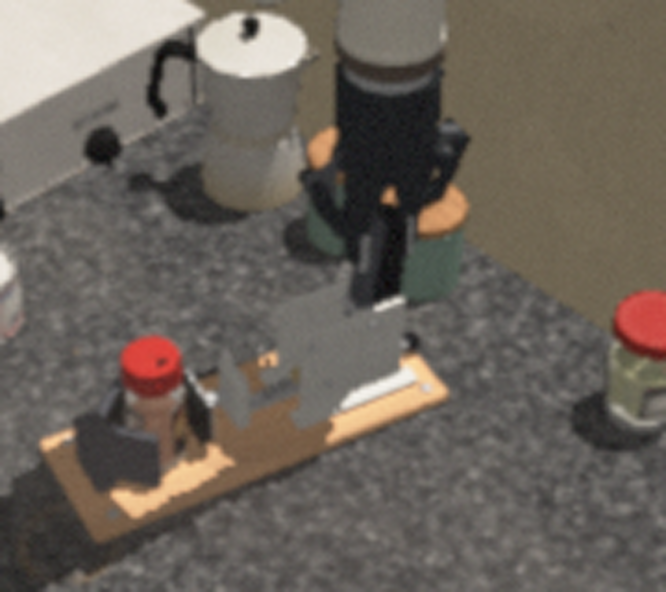

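Gap 0.359 × 85 = 30.5 mm, so the trigger is fully squeezed and the pad has moved on. Release, then repeat.

>>> move_arm(
  deltas=[
    {"delta_pos": [0,0,-0.1],"yaw": 0},
    {"delta_pos": [0,0,-0.1],"yaw": 0},
    {"delta_pos": [0,0,-0.1],"yaw": 0},
    {"delta_pos": [0,0,-0.1],"yaw": 0},
    {"delta_pos": [0,0,-0.1],"yaw": 0},
  ],
  hand=-1,
)

```text
t: 12.68
ee_pos: [0.6689, 0.0452, 0.1289]
tcp_rot: [[-0.253, -0.003, 0.967], [-0.967, -0.005, -0.253], [0.006, -1.0, -0.001]]
ft_force: [0.1, -0.1, -0.0]
finger_gap: 1.001
```

```bash
cat > look.py <<'E'
import sys
from h import *
k=sys.argv[1]
snap('scene',f's{k}.png'); snap('top',f't{k}.png')
s=cv2.imread(f'pics/s{k}.png')[160:250,240:350]; t=cv2.imread(f'pics/t{k}.png')[150:250,250:350]
cv2.imwrite(f'pics/c{k}.png',np.hstack([cv2.resize(s,(660,540),interpolation=2)]))
E
python3 st.py; python3 look.py 9
```

```text
12.675 [0.6689 0.0452 0.1289] axis deg -14.668137761185019 gap 1.000946875400666 F [ 0.0975 -0.0684 -0.0476] q [-0.1099  0.4885  1.3934 -0.0055  1.262   0.1478]
```

View pics/c9.png

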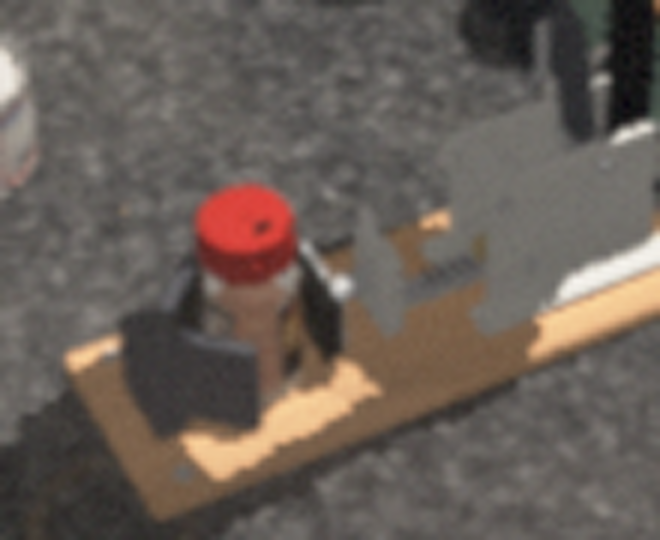

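View pics/t9.png

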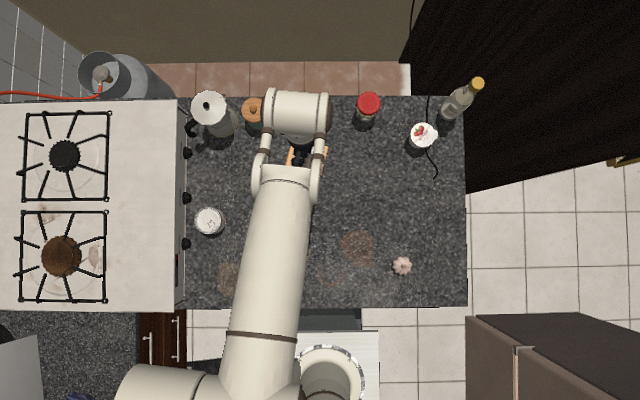

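```bash
cat > loc.py <<'E'
from h import *
c=np.array([.5563,.0751]);a=2.885;u=np.array([np.cos(a),np.sin(a)]); w=np.array([-u[1],u[0]])
def W(x,y,z): return [*(c+u*x/1e3+w*y/1e3),z/1e3]
def L(cp,z):  # crop pixel (x6, offset 240,160)
    P=onz("scene",(np.array(cp)+.5)/6-.5+[240,160],z/1e3); d=P[:2]-c; return np.round([d@u*1e3,d@w*1e3],1)
def C(x,y,z): return np.round((proj("scene",W(x,y,z))[0]+.5-[240,160])*6-.5)
E
python3 - <<'E'
from loc import *
for j in (0,5,7,9,11): print(j,"jaw near top",C(j,17,67),"far",C(j,-17,67),"near bottom?",C(j,17,24),"pad near top",C(35+j,25,66),"far",C(35+j,-25,66),"near bot",C(35+j,25,24))
print(L((405,265),67),L((365,205),67))
E
```

```text
0 jaw near top [417. 260.] far [383. 215.] near bottom? [418. 323.] pad near top [358. 299.] far [310. 232.] near bot [361. 360.]
5 jaw near top [407. 264.] far [374. 219.] near bottom? [409. 326.] pad near top [349. 302.] far [300. 235.] near bot [351. 364.]
7 jaw near top [404. 265.] far [370. 220.] near bottom? [405. 328.] pad near top [345. 304.] far [296. 237.] near bot [348. 365.]
9 jaw near top [400. 267.] far [366. 222.] near bottom? [401. 329.] pad near top [341. 305.] far [292. 238.] near bot [344. 367.]
11 jaw near top [396. 268.] far [362. 223.] near bottom? [398. 331.] pad near top [337. 307.] far [289. 240.] near bot [340. 368.]
[ 6.4 17.3] [  4.3 -27.3]
```

```bash
python3 - <<'E'
import cv2,numpy as np
a=cv2.imread('pics/s5.png')[160:250,240:350];b=cv2.imread('pics/s9.png')[160:250,240:350]
f=lambda i:cv2.convertScaleAbs(cv2.resize(i[30:75,40:100],(400,300),interpolation=2),alpha=1.6)
cv2.imwrite('pics/cmp.png',np.hstack([f(a),f(b)]))
E
```

```text
(no output)
```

View pics/cmp.png

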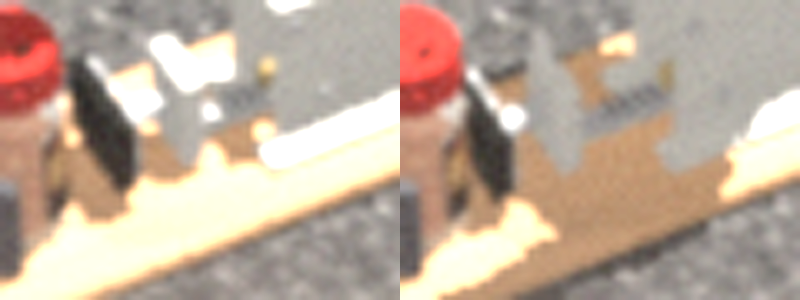

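The jaw has advanced about 8 mm (near bottom corner moved 3 px). Pumping on.

>>> move_arm(
  deltas=[
    {"delta_pos": [0,0,0.1],"yaw": 0},
    {"delta_pos": [0,0,0.1],"yaw": 0},
    {"delta_pos": [0,0,0.1],"yaw": 0},
    {"delta_pos": [0,0,0.1],"yaw": 0},
    {"delta_pos": [0,0,0.1],"yaw": 0},
  ],
  hand=1,
)

```text
t: 13.4
ee_pos: [0.6685, 0.0456, 0.1303]
tcp_rot: [[-0.253, -0.004, 0.967], [-0.967, -0.004, -0.253], [0.005, -1.0, -0.003]]
ft_force: [1.3, 1.5, 5.2]
finger_gap: 0.352
```

>>> move_arm(
  deltas=[
    {"delta_pos": [0,0,0],"yaw": 0},
    {"delta_pos": [0,0,0],"yaw": 0},
    {"delta_pos": [0,0,0],"yaw": 0},
    {"delta_pos": [0,0,0],"yaw": 0},
    {"delta_pos": [0,0,0],"yaw": 0},
  ],
  hand=-1,
)

```text
t: 14.02
ee_pos: [0.669, 0.0454, 0.1307]
tcp_rot: [[-0.254, -0.003, 0.967], [-0.967, -0.004, -0.254], [0.005, -1.0, -0.002]]
ft_force: [-0.1, 0.6, 0.1]
finger_gap: 0.996
```

```bash
cat > cmp.py <<'E'
import sys
from h import *
k=sys.argv[1]; snap('scene',f's{k}.png')
f=lambda n:cv2.convertScaleAbs(cv2.resize(cv2.imread(f'pics/s{n}.png')[175:240,260:340],(400*2,325*2),interpolation=2),alpha=1.6)[:600]
cv2.imwrite(f'pics/c{k}.png',f(k))
E
python3 cmp.py 11
```

```text
(no output)
```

View pics/c11.png

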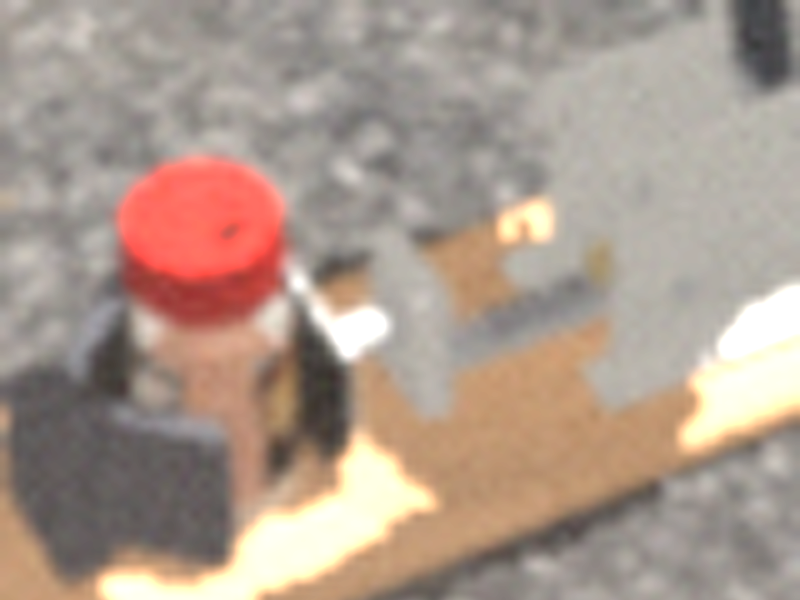

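>>> move_arm(
  deltas=[
    {"delta_pos": [0,0,0],"yaw": 0},
    {"delta_pos": [0,0,0],"yaw": 0},
    {"delta_pos": [0,0,0],"yaw": 0},
    {"delta_pos": [0,0,0],"yaw": 0},
    {"delta_pos": [0,0,0],"yaw": 0},
  ],
  hand=1,
)

```text
t: 14.7
ee_pos: [0.6686, 0.0457, 0.1311]
tcp_rot: [[-0.254, -0.004, 0.967], [-0.967, -0.004, -0.254], [0.004, -1.0, -0.003]]
ft_force: [0.7, 0.4, 5.6]
finger_gap: 0.352
```

>>> move_arm(
  deltas=[
    {"delta_pos": [0,0,-0.2],"yaw": 0},
    {"delta_pos": [0,0,-0.2],"yaw": 0},
    {"delta_pos": [0,0,-0.2],"yaw": 0},
    {"delta_pos": [0,0,-0.2],"yaw": 0},
    {"delta_pos": [0,0,-0.2],"yaw": 0},
  ],
  hand=-1,
)

```text
t: 15.32
ee_pos: [0.6691, 0.0455, 0.1295]
tcp_rot: [[-0.254, -0.003, 0.967], [-0.967, -0.004, -0.254], [0.004, -1.0, -0.002]]
ft_force: [0.1, 0.2, -0.2]
finger_gap: 0.997
```

```bash
python3 cmp.py 12; python3 - <<'E'
from loc import *
C2=lambda *a: np.round((proj("scene",W(*a))[0]+.5-[260,175])*10-.5)
for j in (0,8,15,22,29,33,40): print(j,"jaw near top",C2(j,17,67),"near bottom?",C2(j,17,24),"pad near top",C2(35+j,25,66),"near bot",C2(35+j,25,24))
E
```

```text
0 jaw near top [495. 284.] near bottom? [497. 388.] pad near top [397. 348.] near bot [402. 450.]
8 jaw near top [470. 293.] near bottom? [473. 398.] pad near top [372. 358.] near bot [377. 460.]
15 jaw near top [448. 302.] near bottom? [451. 407.] pad near top [349. 367.] near bot [355. 469.]
22 jaw near top [425. 311.] near bottom? [429. 416.] pad near top [326. 376.] near bot [332. 478.]
29 jaw near top [403. 320.] near bottom? [408. 424.] pad near top [304. 385.] near bot [310. 487.]
33 jaw near top [390. 325.] near bottom? [395. 429.] pad near top [291. 390.] near bot [297. 492.]
40 jaw near top [368. 334.] near bottom? [373. 438.] pad near top [268. 399.] near bot [275. 501.]
```

View pics/c12.png

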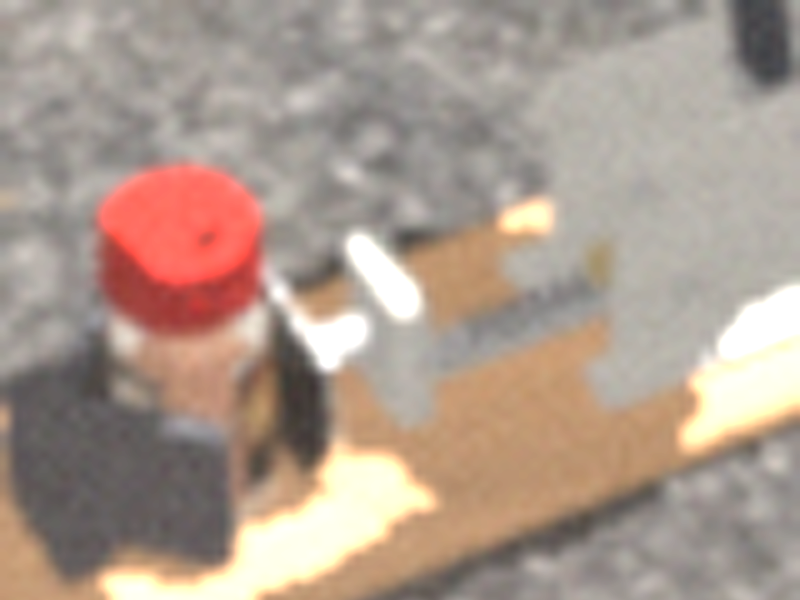

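The jaw is at about 22 mm and the pad is pushing the jar towards the V (lid moved from crop 203,218 to 181,224). Squeeze 4, looking while held.

>>> move_arm(
  deltas=[
    {"delta_pos": [0,0,0],"yaw": 0},
    {"delta_pos": [0,0,0],"yaw": 0},
    {"delta_pos": [0,0,0],"yaw": 0},
    {"delta_pos": [0,0,0],"yaw": 0},
    {"delta_pos": [0,0,0],"yaw": 0},
  ],
  hand=1,
)

```text
t: 16.0
ee_pos: [0.6686, 0.0459, 0.13]
tcp_rot: [[-0.254, -0.005, 0.967], [-0.967, -0.003, -0.254], [0.004, -1.0, -0.004]]
ft_force: [0.8, 1.1, 6.1]
finger_gap: 0.353
```

```bash
python3 cmp.py 13; python3 - <<'E'
from loc import *
C2=lambda *a: np.round((proj("scene",W(*a))[0]+.5-[260,175])*10-.5)
for x in (78,80,84,88,90,92): print(x,"lid ctr",C2(x,0,117))
E
```

```text
78 lid ctr [207. 215.]
80 lid ctr [200. 217.]
84 lid ctr [187. 222.]
88 lid ctr [174. 228.]
90 lid ctr [167. 230.]
92 lid ctr [160. 233.]
```

View pics/c13.png

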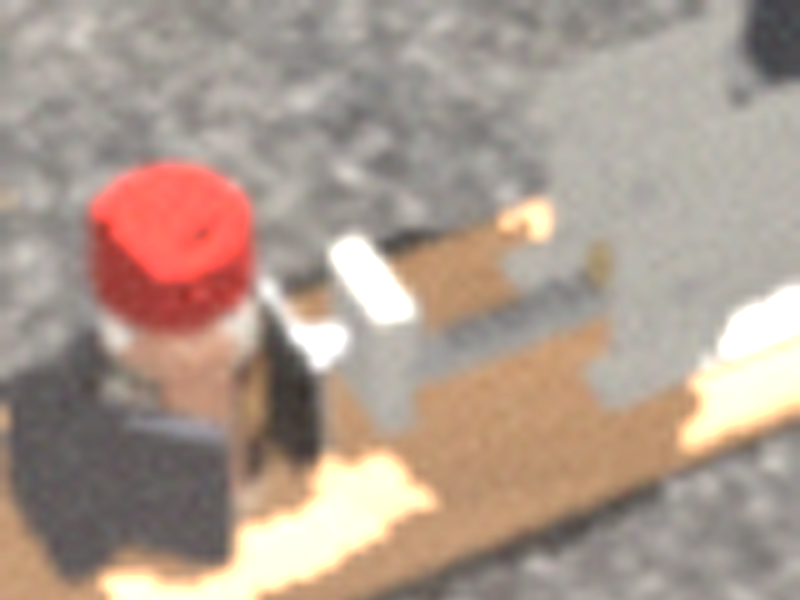

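>>> move_arm(
  deltas=[
    {"delta_pos": [0,0,0],"yaw": 0},
    {"delta_pos": [0,0,0],"yaw": 0},
    {"delta_pos": [0,0,0],"yaw": 0},
    {"delta_pos": [0,0,0],"yaw": 0},
    {"delta_pos": [0,0,0],"yaw": 0},
  ],
  hand=-1,
)

```text
t: 16.68
ee_pos: [0.6691, 0.0457, 0.1304]
tcp_rot: [[-0.254, -0.004, 0.967], [-0.967, -0.003, -0.254], [0.004, -1.0, -0.003]]
ft_force: [0.5, 0.3, -0.4]
finger_gap: 1.003
```

```bash
python3 cmp.py 14
```

>>> move_arm(
  deltas=[
    {"delta_pos": [0,0,-0.1],"yaw": 0},
    {"delta_pos": [0,0,-0.1],"yaw": 0},
    {"delta_pos": [0,0,-0.1],"yaw": 0},
    {"delta_pos": [0,0,-0.1],"yaw": 0},
    {"delta_pos": [0,0,-0.1],"yaw": 0},
  ],
  hand=1,
)

```text
t: 17.35
ee_pos: [0.6686, 0.0462, 0.1299]
tcp_rot: [[-0.255, -0.005, 0.967], [-0.967, -0.002, -0.255], [0.003, -1.0, -0.005]]
ft_force: [0.5, 0.7, 6.1]
finger_gap: 0.35
```

```bash
python3 cmp.py 15
```

```text
(no output)
```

View pics/c14.png

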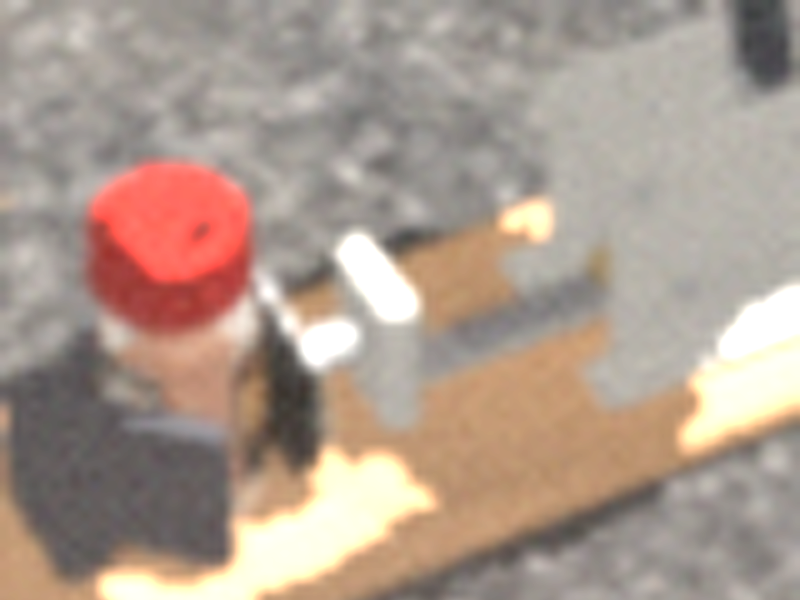

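View pics/c15.png

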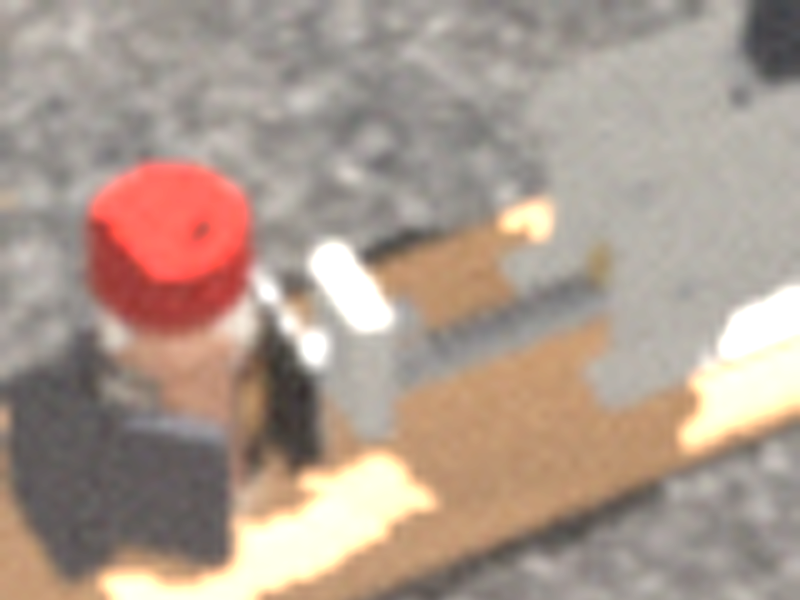

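The jar is home in the V (lid unmoved since squeeze 4). Next I measure jaw and pad travel more precisely from intensity profiles along the clamp axis.

```bash
cat > prof.py <<'E'
from loc import *
import sys
import matplotlib
E
cat > prof.py <<'E'
from loc import *
xs=np.arange(-25,80,1.)
rows=[]
for y,z in((17,30),(17,40),(25,40)):
  strip=[]
  for k in ("5","9","11","12","13","14","15"):
    im=cv2.imread(f"pics/s{k}.png").astype(np.float32)
    p=np.array([proj("scene",W(x,y,z))[0] for x in xs],np.float32)
    v=cv2.remap(im,p[None,:,0].copy(),p[None,:,1].copy(),cv2.INTER_CUBIC)
    strip.append(np.repeat(np.clip(v*1.6,0,255).astype(np.uint8),22,0)); strip.append(np.zeros((3,len(xs),3),np.uint8))
  s=cv2.resize(np.vstack(strip),(len(xs)*7,175),interpolation=cv2.INTER_NEAREST)
  for x in range(-20,80,10): cv2.line(s,(int((x+25.5)*7),0),(int((x+25.5)*7),175),(0,255,255) if x else (0,0,255),1)
  rows.append(s); rows.append(np.full((8,s.shape[1],3),255,np.uint8))
cv2.imwrite("pics/prof.png",np.vstack(rows))
E
python3 prof.py
```

```text
(no output)
```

View pics/prof.png

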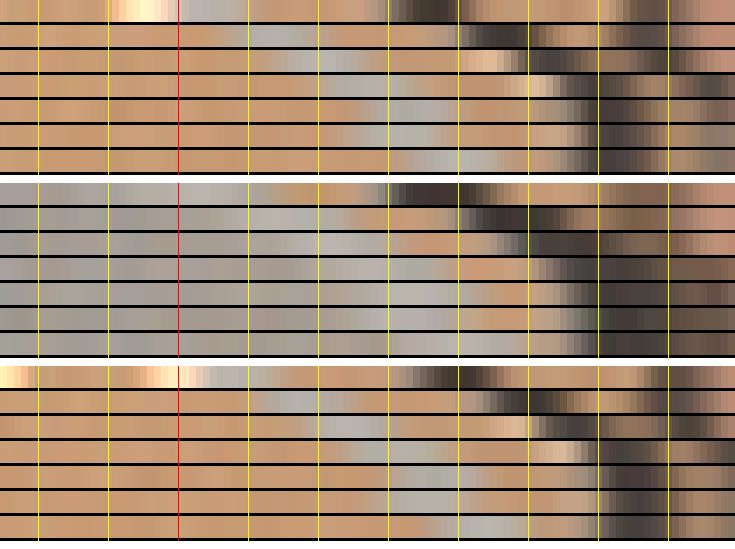

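```bash
python3 st.py; python3 - <<'E'
import cv2,numpy as np
o=[]
for k in ("11","12","15"):
    i=cv2.imread(f'pics/s{k}.png')[190:225,280:310]
    o.append(cv2.convertScaleAbs(cv2.resize(i,(260,303),interpolation=2),alpha=2.0))
cv2.imwrite('pics/z.png',np.hstack(o))
E
```

```text
17.4 [0.6686 0.0462 0.13  ] axis deg -14.75045620637131 gap 0.35183245509794775 F [0.9082 2.3353 6.061 ] q [-0.1098  0.4886  1.391  -0.0027  1.267   0.1485]
```

View pics/z.png

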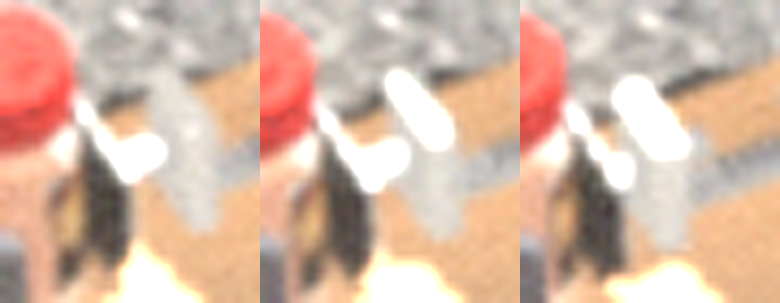

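View pics/s15.png

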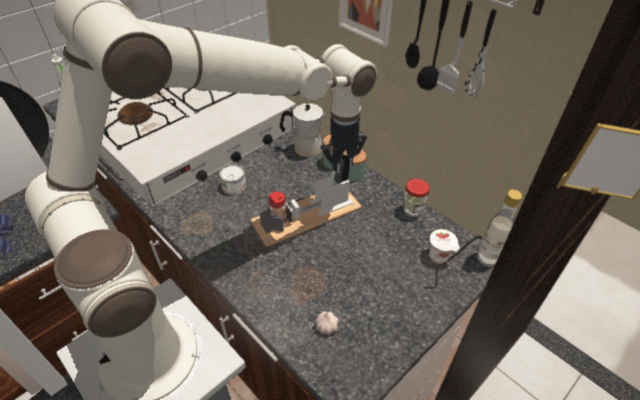

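In the enlarged frames the pad-to-jaw gap shrinks from about 91 px when free to 62 px now. That puts the pad about 10–11 mm in, with the jar home in the V and the trigger fully squeezed (30 mm gap). Nothing else on the worktop has moved, so I hand in.

```bash
python3 -c "
from bench import manip
print(manip.finish_job())"
```

```text
the job is handed in; nothing more can be done
None
```

I stood the slim spice jar upright in the V cradle, let go of it, and pumped the trigger with five full squeezes. I handed the job in at about 17.4 s with the fifth squeeze still held.

**Last checks**
- **Trigger:** the finger opening was about 30 mm, which is fully squeezed. The wrist force was about 7 N.
- **Jar:** it was upright, and it did not move between the fourth and fifth squeezes, so it is home in the V.
- **Pad:** the gap between pad and jaw head was about 10–11 mm shorter than when free, well short of the 24 mm end.
- **Other things:** the tub, garlic and tin can looked undisturbed in the last picture.

**What disagreed**
- **Pad travel:** the scene picture resolves only about 3 mm per pixel and the arm hid the clamp from the top camera. Separate estimates of the pad's travel ranged from about 3 to 14 mm. The low values come from the jaw's absolute position. I trusted the direct measurement of the pad-to-jaw gap.
- **Cradle position:** the detector put the cradle about 6 mm from where the clamp's geometry puts it. I used the geometry and placed the jar about 10 mm short, within the allowed 15 mm.

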